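# Pack the flow meter and shut the case

## Task

Pick up the brass flow meter that lies on the bench and lay it down flat in the empty bay of the grey case, without dropping it, so that nothing stands above the rim. Then close the lid fully, easing it down without slamming it. Leave the meter that is already packed in its bay, and do not disturb the valve, the cup and the wrench on the bench.

Things in the scene. Friction and masses are not known exactly. Their poses are not given: they have to be found in the camera images.
- case: Grey plastic open case fixed to the bench, 180 (x) x 206 (y) mm, rim 52 mm high, walls and floor 5 mm. A divider along x, only 14 mm above the floor, makes two bays 170 long (x) x 96 wide (y) x 47 mm deep, centres at y = +50 and -50 mm; either may be the empty one. Lid hinged on the +x rim; +x points to the robot's left (+y) within 0.3 rad. Origin: centre of the underside, z up.
- liner: Thin black rubber mat, 145 x 84 x 3 mm, fixed on the floor of the empty bay, within 4 mm of the bay's centre. Origin: centre of its underside, 5 mm above the bench (its top is 8 mm above the bench); axes parallel to the case's.
- meter: Flow meter to pack, 130 mm long, lying loose on the bench: at its -x end a square brass body 60 mm long, 40 wide, 40 high; then to +x a steel nut and a round clear sight tube (24 to 34 mm thick) with a black cap. 0.25 to 0.5 kg, heavier at the brass end. It may lie either way round in the bay. Origin: on the underside, midway along its length; z up.
- meter_grip (a point): Centre of the meter's square brass body, the place to grip (40 mm across its y axis): 35 mm from the meter's origin towards its -x, 20 mm above its underside. It lies close to the centre of mass.
- meter_mid (a point): Middle of the meter: on its long axis, 65 mm from either end, 20 mm straight above the meter's origin.
- packed: A second meter of the same shape and size, already lying in the other bay, directly on the case's floor (underside 5 mm above the bench, along the case's x axis, brass end away from the hinge). Leave it there. Origin and axes as for the meter.
- packed_mid (a point): Middle of the packed meter, on its long axis, 20 mm above its origin.
- lid (a joint): Lid angle, rad: 0 shut on the rim, pi/2 upright, at most 2.1; starts leaning back at 1.7 to 2.0. Flat grey plate, 180 mm from hinge to free edge, 206 mm wide (case's y), 10 mm thick (3 mm ribs outside are seen, not felt). No spring or latch; the stiff hinge holds it at any angle and takes 1 to 5 N at the free edge to turn.
- lid_hinge (a point): On the hinge axis, in the middle of the case's +x rim, 52.5 mm above the bench (at x = +90 mm in the case's frame); the axis runs along the case's y. It lies on the lid's inner face, and turns with the lid.
- lid_edge (a point): Middle of the lid's free edge, on its outer face (the top when shut): 180 mm from the hinge along the lid and 10 mm out from its inner face.
- valve: Bystander: brass angle valve standing on the bench, 85 mm high, 40 mm thick, with a side outlet 42 mm long towards its -x. Origin: centre of its foot.
- cup: Bystander: white plastic cup, 76 mm across, 90 mm high. Origin: centre of its foot.
- wrench: Bystander: steel wrench 170 mm long lying flat on the bench along its x axis, beyond the hinge side of the case. Origin: near its middle, at its underside.
Mind the look-alikes: they are no part of the job. What is shaped like the meter but purple is not meant.

How it is judged:
By the outcome, as a careful person would: the job done as asked, in the order asked, and still so for the second after the job is handed in, with the robot touching nothing.
It also fails if it takes over 56 s, if anything falls off the work surface, if the arm or the gripper's body presses on something with over 40 N, if the wrist force passes 120 N, or if a joint passes its speed limit or range.

## Robot

A 7-joint arm with a two-finger parallel gripper is mounted at the origin on the work surface. World frame = base frame: x ahead of the robot, y to its left, z up, the work surface at z = 0. Lengths are in m, angles in rad, forces in N, time in s.
With the tool pointing down it reaches from about 0.35 to 0.9 m from the base axis. Payload 7.2 kg.
Tool frame: the origin (TCP) lies on the mounting face of the last link; the fingertips stand 182 mm ahead of it and the grasp point (between the pads) lies 163 mm ahead of it; z points along the fingers, y is the line along which they close (so a half turn about z gives the same grasp; the last joint's range is limited). The gripper opens to 88 mm and grips with 3 to 60 N. Pads are 20 mm wide; open, the fingers measure 115 mm over their backs; the gripper's body (75 mm by 178 mm) begins 61 mm behind the grasp point.
Start: joints at [1.044, 0.411, -0.013, 1.596, 0.006, 1.134, -0.082], TCP at [0.277, -0.56, 0.405] pointing down, gripper open.
Joint ranges: [-2.95, 2.95], [-0.29, 1.99], [-1.47, 1.44], [0.14, 2.54], [-1.03, 4.17], [0.13, 1.85], [-2.86, 2.86]. Speed limits (rad/s): [2.39, 2.39, 3.01, 3.01, 3.14, 3.14, 3.14].

## Interface

Orientations are given as a rotation vector (axis times angle).
In Python, from cell import robot gives the robot as it stands. The module is installed in compiled form; this text tells all that it offers.
- The arm moves only by the shell command python3 -m creep 'ROWS' [FORCE]. ROWS is JSON, a list of rows, each a list of 7 numbers: the closure in counts, from 0 (fully open) to 255 (shut), then the shift along the world's x, y, z in units of 30 mm (1.0 is 30 mm), then the turn, a rotation vector about the world's x, y, z in rad. A call has 1 to 8 rows; each row is the pose to reach, as a shift and turn from the pose commanded when the call began; what a row does not reach only later rows make up. A row lasts 1/8 s, in which the tool goes at most 62.5 mm and 10.7 degrees, less where a joint would pass 70% of its speed; a pose out of reach is approached as far as the arm can. A call with a gripper value outside its range is refused whole. The fingers move at their own pace and stop on an object; FORCE is the grip in N (left out, the last holds). Time passes only in rows, so rows that repeat a pose let the fingers close. It gives the time, the measured TCP pose, the force, the opening and the grip force at its end, in the units of the state.
- robot.observe(): the state, without advancing time (a new reading comes with each control period).
- robot.snapshot(name): name is "side" or "top"; returns a dict with "image" (400x640x3 uint8, red, green, blue), "fx", "fy", "cx", "cy" (pixels), "eye" and "rotation" of the camera in the world. Camera axes: x right, y down, z forward; pixel columns grow to the right and rows downward; lengths in m; the calibration is good to about 2 mm. A picture is of the moment at which its call begins. There is no depth.
- robot.sign_off(): hands the job in; it is judged then, once.
The state is a dict: "clock": time; "q": joint angles; "joint_velocities": joint speeds; "joint_efforts": joint torques, N m; "eef_pos": TCP position; "eef_rot": TCP orientation; "contact_force": force on the tool from outside, world axes, zero at the start; "moment": the same for the moment, N m; "finger_gap": opening from 0.0 (shut) to 1.0 (fully open); "finger_force": force on a finger pad.
Only numpy, scipy, OpenCV 4.12 (cv2) and the standard library are available. Lean on these libraries where they do the work, as an engineer would, in place of code of your own. Each camera call takes 0.05 s, during which the arm holds its last target. There are 200 camera calls.

## Working session

There is one attempt and no reset: what is moved stays moved. The work goes in short steps, Python scripts to look and compute and a shell command to move; the robot and the scene stay as the last step left them, time stands still between calls to the robot, and variables do not carry over. Pictures are saved under pics/ and viewed, at most 10 in all, crops included, and the job is handed in when it is done.

```bash
mkdir -p pics; cat > h.py <<'E'
import numpy as np, cv2, pickle
from cell import robot
def snap(n,f):
    s=robot.snapshot(n); cv2.imwrite(f"pics/{f}.png",s["image"][:,:,::-1]); pickle.dump(s,open(f"pics/{f}.pkl","wb")); return s
def load(f): return pickle.load(open(f"pics/{f}.pkl","rb"))
def ray(s,u,v,z):
    d=np.array(s["rotation"])@[(u-s["cx"])/s["fx"],(v-s["cy"])/s["fy"],1]; e=np.array(s["eye"]); return e+d*(z-e[2])/d[2]
def proj(s,p):
    c=np.array(s["rotation"]).T@(np.array(p)-s["eye"]); return s["cx"]+s["fx"]*c[0]/c[2], s["cy"]+s["fy"]*c[1]/c[2]
E
python3 - <<'E'
from h import *
a=snap("top","t0");b=snap("side","s0")
for s in(a,b): print(s["fx"],s["cx"],s["cy"],s["eye"],np.round(s["rotation"],3).tolist())
o=robot.observe();print(o["clock"],o["eef_pos"],o["eef_rot"],o["finger_gap"])
E
```

```text
439.7413784894969 323.44617171796693 196.18145592491743 [ 0.51361111 -0.01041356  1.17885676] [-2.16, 2.202, -0.108]
461.0550423313418 319.16367804175366 201.99262615506504 [ 0.47694849 -0.76964321  0.92487939] [-2.372, 0.238, -0.077]
0.1 [ 0.27668974 -0.56022336  0.40391738] [-3.05801940e+00 -7.14047603e-01  6.42677754e-04] 0.9989414581815688
```

View pics/t0.png

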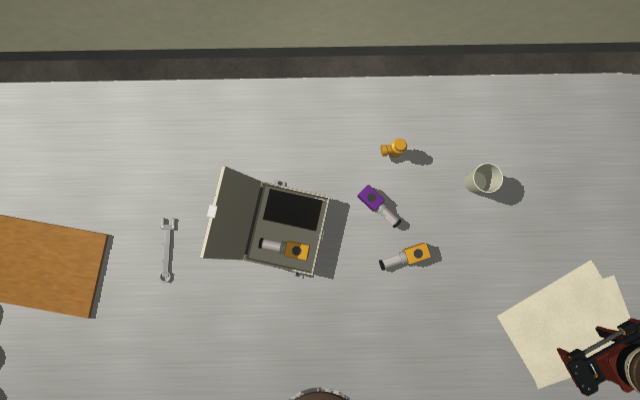

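View pics/s0.png

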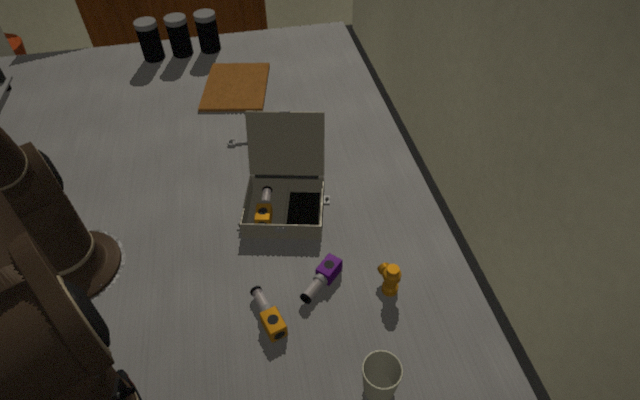

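Top view: the brass meter on the bench is at (405,257), the packed one at (283,248), a purple look-alike at (380,205), and the brass valve at (394,148). I choose (405,257), the only loose brass one with a sight tube. The liner of the empty bay is at (293,210). Next is a close crop to check.

```bash
cat >> h.py <<'E'
_l=load
def fix(s):
    s=dict(s); r=np.array(s["rotation"])
    if r.size==3: s["rotation"]=cv2.Rodrigues(r.reshape(3,1))[0]
    return s
def load(f): return fix(_l(f))
def crop(f,u0,v0,w,h,k):
    im=cv2.imread(f"pics/{f}.png")[v0:v0+h,u0:u0+w]; im=cv2.resize(im,None,fx=k,fy=k,interpolation=cv2.INTER_CUBIC)
    for i in range(0,w,20): cv2.putText(im,str(u0+i),(i*k,10),0,.35,(0,0,255),1); cv2.line(im,(i*k,12),(i*k,18),(0,0,255),1)
    for j in range(0,h,20): cv2.putText(im,str(v0+j),(0,j*k+4),0,.35,(0,0,255),1); cv2.line(im,(24,j*k),(30,j*k),(0,0,255),1)
    cv2.imwrite(f"pics/{f}_c{u0}.png",im)
E
python3 - <<'E'
from h import *
crop("t0",240,150,200,140,4)
E
```

```text
(no output)
```

View pics/t0_c240.png

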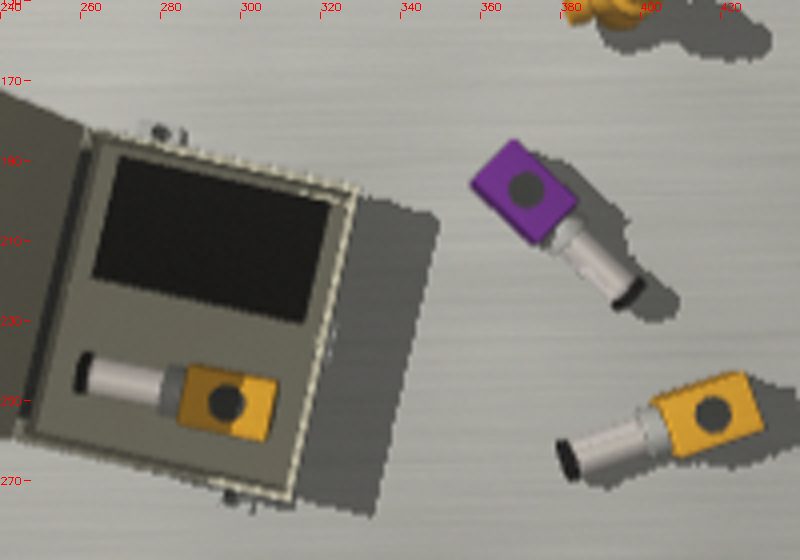

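```bash
python3 - <<'E'
from h import *
s=load("t0"); P=lambda x,y,z:ray(s,240+x/4,150+y/4,z)
L=np.array([P(*c,.008) for c in[(120,157),(330,203),(303,323),(92,277)]]);print("liner",L[:,:2].round(4).tolist(),L.mean(0))
d=L[0]-L[1]+L[3]-L[2];print("case x dir yaw",np.arctan2(d[1],d[0]),np.linalg.norm(L[0]-L[1]),np.linalg.norm(L[1]-L[2]))
A,B=P(355,190,.052),P(290,497,.052);print("front rim",A,B,np.linalg.norm(A-B))
g=P(713,413,.04);print("dial",g)
C=np.array([P(*c,.04) for c in[(655,405),(745,373),(763,430),(672,456)]]);print(C.round(4).tolist(),C.mean(0))
cap=P(568,460,.02);d=cap-g;print("cap",cap,"meter yaw",np.arctan2(d[1],d[0]),np.linalg.norm(d[:2]))
pk=P(226,403,.045);pc=P(84,372,.025);d=pc-pk;print("packed",pk,pc,np.arctan2(d[1],d[0]))
r=cv2.Rodrigues(np.array(robot.observe()["eef_rot"]))[0];print(r.round(3))
# lid far edge
ss=load("s0")
E
```

```text
liner [[0.6386, 0.1191], [0.6052, -0.0206], [0.5257, -0.0012], [0.5588, 0.1384]] [0.58207944 0.05891905 0.008     ]
case x dir yaw 1.3366623110600655 0.14371420128284598 0.08186121584964329
front rim [ 0.60982339 -0.03649543  0.052     ] [0.41556853 0.00864706 0.052     ] 0.1994311794129019
dial [ 0.46246688 -0.26434166  0.04      ]
[[0.4683, -0.2271, 0.04], [0.4877, -0.286, 0.04], [0.451, -0.2962, 0.04], [0.4356, -0.2369, 0.04]] [ 0.46063638 -0.26154856  0.04      ]
cap [ 0.43299467 -0.1727387   0.02      ] meter yaw 1.8820756376569472 0.09622740648028719
packed [0.47521616 0.04867129 0.045     ] [0.4964195  0.14188833 0.025     ] 1.3471397123690925
[[ 0.897  0.443 -0.001]
 [ 0.443 -0.897  0.001]
 [-0.    -0.001 -1.   ]]
```

```bash
python3 -m creep '[[0,0.8,1.3,0,0,0,0.177],[0,1.6,2.5,0,0,0,0.355],[0,2.4,3.8,-0.5,0,0,0.53],[0,3.1,5,-1.2,0,0,0.71],[0,3.9,6.2,-2.2,0,0,0.888],[0,4.7,7.5,-3.2,0,0,1.065],[0,5.4,8.7,-4.2,0,0,1.243],[0,6.16,9.9,-5.1,0,0,1.42]]' 20; python3 -m creep '[[0,0,0,0,0,0,0],[0,0,0,0,0,0,0]]'
python3 - <<'E'
from h import *
snap("top","t1");snap("side","s1"); o=robot.observe();print(o["eef_pos"],cv2.Rodrigues(np.array(o["eef_rot"]))[0].round(3).tolist(),o["q"])
crop("s1",200,220,200,140,4)
E
```

```text
clock: 1.1
eef_pos: [0.4618, -0.2621, 0.2505]
eef_rot: [-1.847, -2.541, -0.0]
contact_force: [1.1, -0.0, 1.0]
finger_gap: 1.001
finger_force: 0.0
clock: 1.35
eef_pos: [0.4614, -0.2639, 0.2516]
eef_rot: [-1.856, -2.534, 0.001]
contact_force: [0.5, -0.3, -0.1]
finger_gap: 1.003
finger_force: 0.0
[ 0.46113628 -0.26471429  0.25215412] [[-0.3, 0.954, 0.0], [0.954, 0.3, -0.001], [-0.001, -0.0, -1.0]] [ 0.73463066  0.47331462 -0.3896262   1.95024212  0.2541217   0.76449558
  0.50396356]
```

View pics/s1_c200.png

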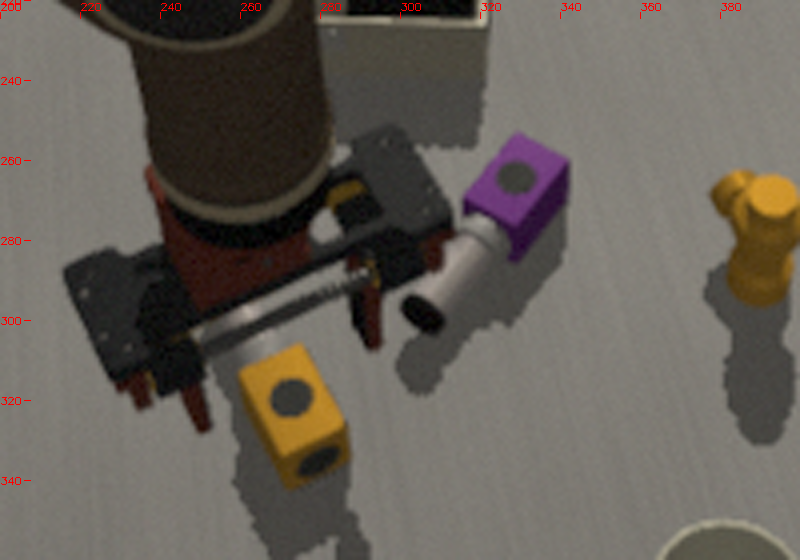

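The crop shows the brass body under and between the open fingers: dial at (272.8,319.5), fingertips near (251,327) and (294,307). The purple one is clear to the right.

```bash
python3 - <<'E'
from h import *
s=load("s1");print(ray(s,272.75,319.5,.04),ray(s,251,327.5,.07),ray(s,293.75,306.75,.07))
E
```

```text
[ 0.46468838 -0.26298168  0.04      ] [ 0.41939915 -0.28922946  0.07      ] [ 0.51220234 -0.25943005  0.07      ]
```

```bash
python3 -m creep '[[0,0.07,0,-1,0,0,0],[0,0.07,0,-2.1,0,0,0],[0,0.07,0,-2.1,0,0,0],[200,0.07,0,-2.1,0,0,0],[200,0.07,0,-2.1,0,0,0],[200,0.07,0,-2.1,0,0,0],[200,0.07,0,-2.1,0,0,0]]' 35; python3 -m creep '[[200,0,0,0,0,0,0],[200,0,0,0.3,0,0,0],[200,0,0,1,0,0,0],[200,0,0,2,0,0,0],[200,0,0,3.3,0,0,0],[200,0,0,3.8,0,0,0],[200,0,0,3.8,0,0,0]]'
```

```text
clock: 2.33
eef_pos: [0.4638, -0.2635, 0.1892]
eef_rot: [1.854, 2.535, 0.0]
contact_force: [-1.0, -0.5, -0.1]
finger_gap: 0.587
finger_force: 0.0
clock: 3.2
eef_pos: [0.4637, -0.2635, 0.3031]
eef_rot: [1.854, 2.534, -0.0]
contact_force: [0.3, -0.9, -4.6]
finger_gap: 0.449
finger_force: 35.0
```

```bash
python3 -m creep '[[200,0.3,0.7,0,0,0,-0.04],[200,0.9,2.3,0,0,0,-0.13],[200,1.5,4,0,0,0,-0.22],[200,2.2,5.7,0,0,0,-0.32],[200,2.8,7.3,0,0,0,-0.41],[200,3.4,8.8,0,0,0,-0.49],[200,3.68,9.6,0,0,0,-0.535],[200,3.68,9.6,0,0,0,-0.535]]'; python3 -m creep '[[200,0,0,0,0,0,0],[200,0,0,-1,0,0,0],[200,0,0,-1,0,0,0]]'
python3 - <<'E'
from h import *
snap("top","t2");snap("side","s2"); o=robot.observe();print(o["eef_pos"],cv2.Rodrigues(np.array(o["eef_rot"]))[0].round(3).tolist(),o["contact_force"],o["moment"])
crop("s2",200,90,200,140,4)
E
```

```text
clock: 4.2
eef_pos: [0.5738, 0.0274, 0.3006]
eef_rot: [-2.453, -1.959, 0.002]
contact_force: [0.4, -0.7, -4.1]
finger_gap: 0.454
finger_force: 35.0
clock: 4.58
eef_pos: [0.5728, 0.0228, 0.2704]
eef_rot: [-2.459, -1.952, 0.008]
contact_force: [-0.2, -0.2, -4.2]
finger_gap: 0.455
finger_force: 35.0
[0.57395137 0.02357432 0.27267019] [[0.226, 0.974, -0.001], [0.974, -0.226, -0.0], [-0.001, -0.001, -1.0]] [ 0.02399198 -0.60175672 -3.62914144] [-0.01800844 -0.08752447  0.00031163]
```

View pics/s2_c200.png

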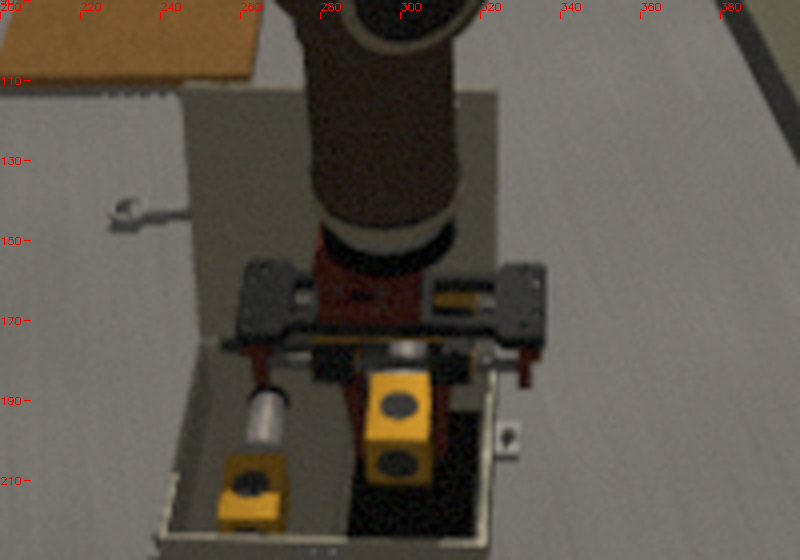

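The meter is held level between the fingers, top dial at (300,191) and end dial at (299.5,205.7), above the liner. I now check the grip height with the calibration.

```bash
python3 - <<'E'
from h import *
s=load("s2"); xd=np.array([.226,.974,0]);g=np.array([.5740,.0236,0])
for b in (-.004,0,.004,.008):
  for h in (.018,.022,.026): 
    u=.1097-h; print(b,h,np.round(proj(s,g+b*xd+[0,0,u+.04]),1),np.round(proj(s,g+(b-.03)*xd+[0,0,u+.02]),1),np.round(proj(s,g+(b-.03)*xd+[0,0,u]),1))
E
```

```text
-0.004 0.018 [299.2 189.9] [298.8 204.5] [299.1 210.1]
-0.004 0.022 [299.2 191.1] [298.8 205.7] [299.2 211.2]
-0.004 0.026 [299.3 192.2] [298.9 206.8] [299.3 212.3]
0 0.018 [299.3 188.7] [298.9 203.3] [299.2 208.9]
0 0.022 [299.3 189.9] [298.9 204.4] [299.3 210. ]
0 0.026 [299.4 191.1] [299.  205.6] [299.4 211.1]
0.004 0.018 [299.4 187.6] [299.  202.1] [299.3 207.7]
0.004 0.022 [299.4 188.8] [299.  203.3] [299.4 208.8]
0.004 0.026 [299.5 189.9] [299.1 204.4] [299.5 209.9]
0.008 0.018 [299.5 186.4] [299.1 200.9] [299.4 206.5]
0.008 0.022 [299.5 187.6] [299.1 202.1] [299.5 207.6]
0.008 0.026 [299.6 188.8] [299.2 203.2] [299.6 208.7]
```

```bash
python3 -m creep '[[200,0,0.04,-0.8,0,0,0],[200,0,0.04,-1.6,0,0,0],[200,0,0.04,-2.1,0,0,0],[200,0,0.04,-2.3,0,0,0],[200,0,0.04,-2.4,0,0,0],[200,0,0.04,-2.45,0,0,0],[200,0,0.04,-2.45,0,0,0]]'
```

```text
clock: 5.55
eef_pos: [0.5743, 0.0259, 0.1996]
eef_rot: [2.458, 1.955, 0.001]
contact_force: [-0.3, -0.4, -3.3]
finger_gap: 0.454
finger_force: 35.0
```

```bash
python3 -m creep '[[200,0,0,-0.04,0,0,0],[200,0,0,-0.08,0,0,0],[200,0,0,-0.08,0,0,0]]'
```

```text
clock: 5.92
eef_pos: [0.5742, 0.0258, 0.1971]
eef_rot: [2.458, 1.955, 0.0]
contact_force: [-1.4, -0.9, 0.1]
finger_gap: 0.452
finger_force: 35.0
```

```bash
python3 -m creep '[[200,0,0,-0.02,0,0,0],[120,0,0,-0.02,0,0,0],[90,0,0,-0.02,0,0,0],[90,0,0,-0.02,0,0,0],[90,0,0,-0.02,0,0,0],[90,0,0,-0.02,0,0,0]]'
```

```text
clock: 6.68
eef_pos: [0.5741, 0.0258, 0.1961]
eef_rot: [-2.459, -1.956, -0.0]
contact_force: [0.6, 0.2, 0.2]
finger_gap: 0.649
finger_force: 0.0
```

```bash
python3 -m creep '[[90,0,0,0.3,0,0,0],[90,0,0,1,0,0,0],[90,0,0,2.5,0,0,0],[90,0,0,4.5,0,0,0],[150,0,0,6.5,0,0,0],[255,0,0,8.7,0,0,0],[255,0,0,8.7,0,0,0],[255,0,0,8.7,0,0,0]]'
python3 - <<'E'
from h import *
snap("top","t3");snap("side","s3"); o=robot.observe();print(o["eef_pos"],o["q"])
crop("s3",200,90,200,150,4)
E
```

```text
clock: 7.68
eef_pos: [0.5737, 0.0258, 0.4575]
eef_rot: [2.458, 1.955, 0.001]
contact_force: [0.1, -0.5, -0.2]
finger_gap: 0.233
finger_force: 0.0
[0.57365725 0.02569299 0.45575855] [ 0.17748614  0.31599383 -0.39442548  1.63245657  0.1272046   1.22102489
 -0.47024523]
```

View pics/s3_c200.png

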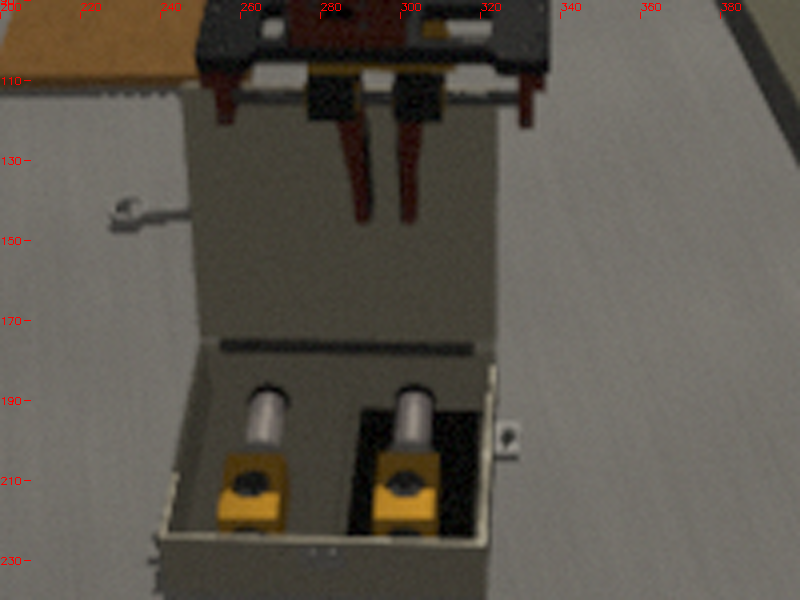

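The meter lies flat on the liner, parallel to the packed one (brass bodies at (301,212) and (263,212)). The lid's free edge runs (246,113)–(324,113). Next I get the lid angle.

```bash
python3 - <<'E'
from h import *
a=load("t0");b=load("s0"); y=1.338; X=np.array([np.cos(y),np.sin(y),0]);Y=np.array([-X[1],X[0],0]);H=np.array([.5337,.072,.0525])+.09*X
print("H",H)
for th in (1.7,1.8,1.9,2.0):
  e=H+.18*(-X*np.cos(th)+[0,0,np.sin(th)]); print(th,e.round(3),[np.round(proj(a,e+k*Y),1).tolist() for k in(-.103,.103)],[np.round(proj(b,e+k*Y),1).tolist() for k in(-.103,.103)])
print("hinge",[np.round(proj(s,H+k*Y),1).tolist() for s in (a,b) for k in(-.103,.103)])
E
```

```text
H [0.55446294 0.15957226 0.0525    ]
1.7 [0.56  0.182 0.231] [[240.4, 169.1], [218.3, 262.7]] [[322.5, 118.4], [240.8, 117.4]]
1.8 [0.564 0.199 0.228] [[232.7, 167.6], [210.5, 260.8]] [[322.8, 115.3], [242.1, 114.3]]
1.9 [0.568 0.216 0.223] [[225.4, 166.3], [203.3, 259.0]] [[323.0, 112.9], [243.3, 111.9]]
2.0 [0.572 0.232 0.216] [[218.7, 165.1], [196.5, 257.1]] [[323.2, 111.2], [244.6, 110.3]]
hinge [[261.5, 181.4], [243.3, 260.2], [322.8, 176.7], [248.3, 175.5]]
```

```bash
python3 -m creep '[[255,0,1.6,0,0,0,0],[255,0.1,3.3,0,0,0,0],[255,0.1,5,0,0,0,0],[255,0.2,6.7,0,0,0,0],[255,0.24,8.2,0,0,0,0],[255,0.24,8.2,-0.5,0,0,0],[255,0.24,8.2,-1.8,0,0,0],[255,0.24,8.2,-2.65,0,0,0]]' 20; python3 -m creep '[[255,0,0,0,0,0,0],[255,0,0,0,0,0,0]]'
python3 - <<'E'
from h import *
s=snap("top","t4");snap("side","s4"); o=robot.observe();print(o["eef_pos"],o["eef_rot"],o["q"])
H=np.array([.55446294,.15957226,.0525]); X=np.array([.2308,.973,0]); p0=np.array(o["eef_pos"])
print("path: th, shift from here in units (x,y,z)")
for th in np.arange(1.9,-.01,-.1):
  r=.15; S=r*np.cos(th)-.010*np.sin(th)-.010*(np.sin(th) if th>1.57 else 1); Z=r*np.sin(th)+.010*np.cos(th)
  t=H-X*S+[0,0,Z+.182]; print(round(th,1),((t-p0)/.03).round(2),t.round(3))
crop("t4",180,130,200,140,4)
E
```

```text
clock: 8.78
eef_pos: [0.581, 0.2702, 0.3739]
eef_rot: [-2.459, -1.954, 0.007]
contact_force: [0.4, -0.1, 0.5]
finger_gap: 0.006
finger_force: 0.0
clock: 9.02
eef_pos: [0.5816, 0.2713, 0.3779]
eef_rot: [2.459, 1.955, -0.0]
contact_force: [-0.1, 0.2, 1.6]
finger_gap: 0.008
finger_force: 0.0
[0.58162967 0.27167074 0.37882119] [2.45892168 1.9546773  0.00255317] [-0.19982894  0.50249013 -0.45086032  1.559777    0.23431697  1.13154697
 -0.92940235]
path: th, shift from here in units (x,y,z)
1.9 [-0.39 -1.55 -0.19] [0.57  0.225 0.373]
1.8 [-0.49 -2.   -0.02] [0.567 0.212 0.378]
1.7 [-0.6  -2.47  0.1 ] [0.564 0.198 0.382]
1.6 [-0.72 -2.95  0.18] [0.56  0.183 0.384]
1.5 [-0.83 -3.43  0.2 ] [0.557 0.169 0.385]
1.4 [-0.95 -3.92  0.17] [0.553 0.154 0.384]
1.3 [-1.06 -4.4   0.1 ] [0.55  0.14  0.382]
1.2 [-1.18 -4.87 -0.03] [0.546 0.125 0.378]
1.1 [-1.28 -5.33 -0.2 ] [0.543 0.112 0.373]
1.0 [-1.39 -5.77 -0.42] [0.54  0.099 0.366]
0.9 [-1.49 -6.18 -0.69] [0.537 0.086 0.358]
0.8 [-1.58 -6.57 -0.99] [0.534 0.075 0.349]
0.7 [-1.66 -6.92 -1.33] [0.532 0.064 0.339]
0.6 [-1.74 -7.24 -1.71] [0.53  0.054 0.327]
0.5 [-1.8  -7.53 -2.12] [0.527 0.046 0.315]
0.4 [-1.86 -7.77 -2.56] [0.526 0.039 0.302]
0.3 [-1.91 -7.96 -3.01] [0.524 0.033 0.288]
0.2 [-1.94 -8.12 -3.49] [0.523 0.028 0.274]
0.1 [-1.97 -8.22 -3.98] [0.523 0.025 0.259]
-0.0 [-1.98 -8.28 -4.48] [0.522 0.023 0.244]
```

View pics/t4_c180.png

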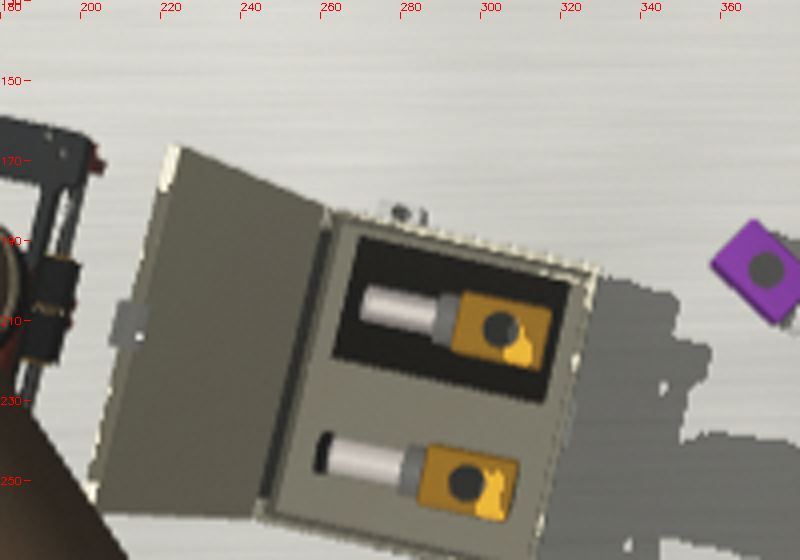

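```bash
python3 -m creep '[[255,-0.2,-0.8,0,0,0,0],[255,-0.32,-1.3,0,0,0,0],[255,-0.42,-1.75,0.05,0,0,0],[255,-0.52,-2.2,0.1,0,0,0],[255,-0.63,-2.6,0.15,0,0,0],[255,-0.73,-3,0.18,0,0,0],[255,-0.83,-3.43,0.2,0,0,0],[255,-0.95,-3.92,0.2,0,0,0]]'
python3 - <<'E'
from h import *
snap("side","s5"); o=robot.observe();print(o["eef_pos"],o["contact_force"])
crop("s5",200,60,200,150,4)
E
```

```text
clock: 10.12
eef_pos: [0.5524, 0.1533, 0.3831]
eef_rot: [-2.458, -1.955, 0.002]
contact_force: [1.3, 2.6, -1.9]
finger_gap: 0.003
finger_force: 1.3
[0.55219743 0.15111391 0.3830068 ] [-1.38585714  1.13349285  0.4824378 ]
```

View pics/s5_c200.png

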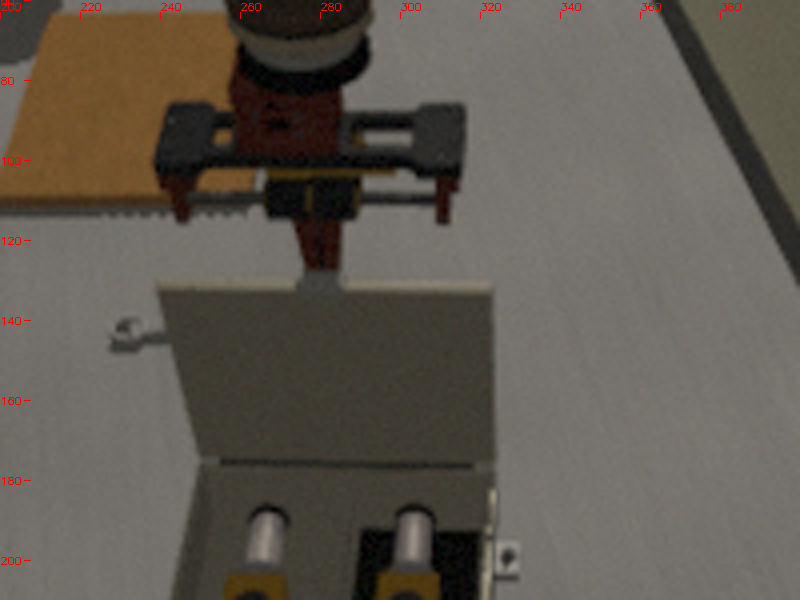

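The lid follows the finger, now just before upright with its edge at row 131. I continue along the arc.

```bash
python3 -m creep '[[255,-0.11,-0.48,-0.1,0,0,0],[255,-0.23,-0.95,-0.23,0,0,0],[255,-0.33,-1.41,-0.4,0,0,0],[255,-0.44,-1.85,-0.62,0,0,0],[255,-0.54,-2.26,-0.89,0,0,0],[255,-0.63,-2.65,-1.19,0,0,0],[255,-0.71,-3,-1.53,0,0,0],[255,-0.79,-3.32,-1.91,0,0,0]]'
```

```text
clock: 11.18
eef_pos: [0.5289, 0.0539, 0.3256]
eef_rot: [2.459, 1.955, -0.0]
contact_force: [0.6, 1.2, -0.3]
finger_gap: 0.002
finger_force: 0.7
```

```bash
python3 -m creep '[[255,-0.03,-0.15,-0.2,0,0,0],[255,-0.06,-0.29,-0.41,0,0,0],[255,-0.09,-0.41,-0.63,0,0,0],[255,-0.12,-0.53,-0.85,0,0,0],[255,-0.15,-0.63,-1.07,0,0,0],[255,-0.17,-0.72,-1.3,0,0,0],[255,-0.18,-0.8,-1.54,0,0,0],[255,-0.2,-0.88,-1.75,0,0,0]]'; python3 -m creep '[[255,-0.01,-0.03,-0.12,0,0,0],[255,-0.02,-0.05,-0.24,0,0,0],[255,-0.02,-0.08,-0.36,0,0,0],[255,-0.03,-0.1,-0.48,0,0,0],[255,-0.03,-0.12,-0.6,0,0,0],[255,-0.03,-0.13,-0.7,0,0,0],[255,-0.04,-0.14,-0.78,0,0,0],[255,-0.04,-0.15,-0.86,0,0,0]]'
```

```text
clock: 12.18
eef_pos: [0.5231, 0.0281, 0.2734]
eef_rot: [2.459, 1.956, 0.0]
contact_force: [0.7, 0.4, 0.3]
finger_gap: 0.006
finger_force: 0.5
clock: 13.18
eef_pos: [0.5219, 0.0237, 0.2479]
eef_rot: [2.459, 1.956, 0.0]
contact_force: [0.2, -0.1, 0.7]
finger_gap: 0.004
finger_force: 0.5
```

```bash
python3 -m creep '[[255,0,0,-0.04,0,0,0],[255,0,0,-0.08,0,0,0],[255,0,0,-0.11,0,0,0],[255,0,0,-0.14,0,0,0],[255,0,0,-0.14,0,0,0]]'
```

```text
clock: 13.8
eef_pos: [0.5218, 0.0238, 0.2448]
eef_rot: [2.458, 1.955, -0.0]
contact_force: [-4.1, -1.6, 12.4]
finger_gap: 0.005
finger_force: 6.0
```

```bash
python3 -m creep '[[255,0,0,-0.03,0,0,0],[255,0,0,-0.05,0,0,0],[255,0,0,-0.05,0,0,0]]'
```

```text
clock: 14.18
eef_pos: [0.5218, 0.0239, 0.2446]
eef_rot: [2.458, 1.955, -0.0]
contact_force: [-9.4, -2.1, 27.6]
finger_gap: 0.005
finger_force: 13.5
```

Solid stop with 28 N at the shut height: the lid is closed. I retreat straight up and look.

```bash
python3 -m creep '[[255,0,0,0.1,0,0,0],[255,0,0,0.5,0,0,0],[255,0,0,2,0,0,0],[255,0,0,3.5,0,0,0],[255,0,0,5,0,0,0],[255,0,0,5,0,0,0]]'
python3 - <<'E'
from h import *
s=fix(snap("side","s6")); H=np.array([.55446294,.15957226,.0525]); X=np.array([.2308,.973,0]);Y=np.array([-.973,.2308,0])
for th in (0,.03,.06):
  e=H+.18*(-X*np.cos(th)+[0,0,np.sin(th)])+[0,0,.01]; print(th,[np.round(proj(s,e+k*Y),1).tolist() for k in(-.103,.103)])
crop("s6",200,150,200,150,4)
E
```

```text
clock: 14.92
eef_pos: [0.5227, 0.0242, 0.3962]
eef_rot: [2.456, 1.953, 0.009]
contact_force: [0.3, -0.0, -0.6]
finger_gap: 0.008
finger_force: 0.0
0 [[320.4, 224.0], [237.4, 222.3]]
0.03 [[320.3, 222.5], [237.1, 220.8]]
0.06 [[320.3, 221.0], [236.8, 219.3]]
```

View pics/s6_c200.png

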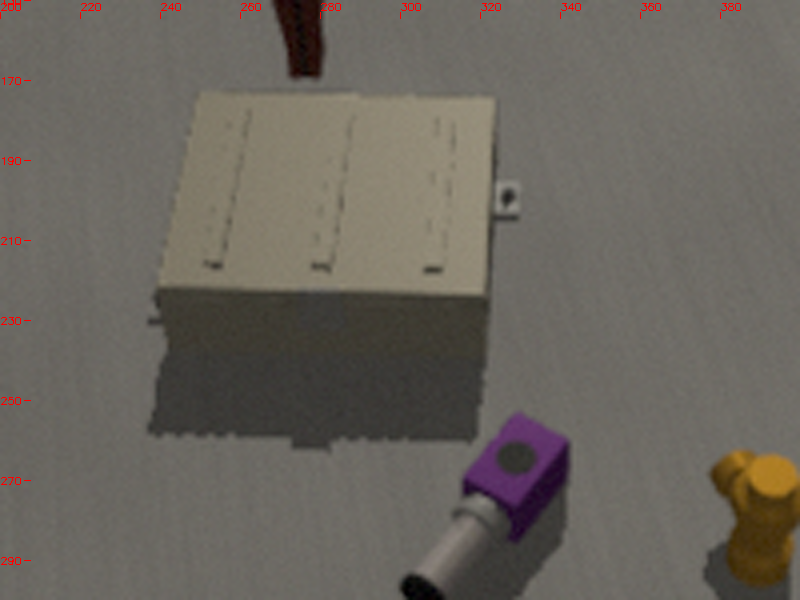

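The lid is shut flat, its edge at rows 222–224 as predicted for angle 0. The valve and the look-alike are undisturbed, and the gripper is clear.

```bash
python3 -c "
from cell import robot
print(robot.sign_off())"
```

```text
the job is handed in; nothing more can be done
None
```

The brass meter lies flat on the liner in the empty bay, the lid is eased fully shut, and the job was handed in at about 15 s of the 56 s allowed.

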